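# Load the sample racks into their colour-coded trays

## Robot

A 7-joint arm with a two-finger parallel gripper is mounted at the origin on the work surface. World frame = base frame: x ahead of the robot, y to its left, z up, the work surface at z = 0. Lengths are in m, angles in rad, forces in N, time in s.
With the tool pointing down it reaches from about 0.4 to 0.85 m from the base axis. Payload 4.4 kg.
Tool frame: the origin (TCP) lies at the very end of the fingers, on their centre line; the grasp point (between the pads) lies 19 mm behind it; z points along the fingers, y is the line along which they close (so a half turn about z gives the same grasp; the last joint's range is limited). The gripper opens to 94 mm and grips with 3 to 60 N. Pads are 16 mm wide; open, the fingers measure 119 mm over their backs; the gripper's body (75 mm by 177 mm) begins 78 mm behind the grasp point.
Start: joints at [-1.241, 0.628, 0.038, 1.517, -0.027, 0.996, -0.02], TCP at [0.251, 0.6, 0.205] pointing down, gripper open.
Joint ranges: [-3.06, 3.06], [-0.37, 2.12], [-1.25, 1.32], [0.18, 2.47], [-1.1, 4.24], [0.23, 1.98], [-2.94, 2.94]. Speed limits (rad/s): [2.57, 2.57, 3.14, 3.14, 3.14, 3.14, 3.14].

## Interface

Orientations are given as a 3x3 rotation matrix whose columns are the frame's x, y, z axes.
In Python, from workcell import robot, capture, search_frame, silhouettes gives the robot as it stands.
- The arm moves only by the tool play_rows, never from a script. Its argument "plan" is a list of rows, each a list of 4 numbers: the shift along the tool's x, y, z in mm, then the turn about the tool's z in degrees. A call has 1 to 5 rows; each row shifts and turns the commanded pose from where the row before left it, along the tool's axes as they then stand; what a row does not reach is not made up. A row lasts 1/12 s, in which the tool goes at most 41.7 mm and 7.16 degrees, less where a joint would pass 70% of its speed; a pose out of reach is approached as far as the arm can. A call is refused whole if a number of a shift passes 41.7 or a number of a turn 7.16, either way. A call with a gripper value outside its range is refused whole. "gripper" is the opening in per cent of the stroke, from 0 (shut) to 100 (fully open), set as the call begins (left out, the last holds). The fingers move at their own pace and stop on an object; the grip force is fixed at half the most. Time passes only in rows, so rows that do not move let the fingers close. It gives the time, the measured TCP pose, the force, the opening and the grip force at its end, in the units of the state.
- robot.observe(): the state, without advancing time (a new reading comes with each control period).
- capture(name): name is "side" or "top" or "wrist"; returns a dict with "frame" (480x640x3 uint8, blue, green, red), "fx", "fy", "cx", "cy" (pixels), "rvec" (rotation vector, rad) and "tvec" (3), from world to camera coordinates, as OpenCV has them. Camera axes: x right, y down, z forward; pixel columns grow to the right and rows downward; lengths in m; the calibration is good to about 2 mm. A picture is of the moment at which its call begins. There is no depth.
- robot.sign_off(): hands the job in; it is judged then, once.
Trained networks look in a picture, given as the dict that the camera call returned (one of the last four; its "shot" number tells which), for a name from the list of things; names that differ only in an ending like _2 or _b are one class to them, and where a whole thing is asked for, a point or a joint stands for the part that bears it (a point fixed in the world has none). Each returns a list of dicts, best first, with "confidence" (0 to 1); they miss things now and then, are a little off and sometimes report something else, mostly with a low value. They report only what shows in the picture. A call takes as long as a camera call. They do not tell look-alikes from the thing itself.
- search_frame(picture, query): "position" ([column, row] as shares, 0 to 1, of the picture: columns of its width, rows of its height, amid what is visible of it).
- silhouettes(picture, query): "region" (480x640 bool, what is visible of it) and "position" ([column, row] as shares, 0 to 1, of the picture: columns of its width, rows of its height, amid what is visible of it).
The state is a dict: "clock": time; "qpos": joint angles; "joint_vel": joint speeds; "tau": joint torques, N m; "ee_pos": TCP position; "tcp_rot": TCP orientation; "contact_force": force on the tool from outside, world axes, zero at the start; "torque": the same for the moment, N m; "opening": opening from 0.0 (shut) to 1.0 (fully open); "grip_force": force on a finger pad.
Only numpy, scipy, OpenCV 4.12 (cv2) and the standard library are available. Lean on these libraries where they do the work, as an engineer would, in place of code of your own. Each camera call takes 0.05 s, during which the arm holds its last target. There are 200 camera calls.

## Task

Load the four waiting racks of blood samples for the analysers: stand each rack in the loading tray of the same colour as its tube caps (yellow, red, green, purple), flat on the lane floor between the guides, either way round. Carry the racks upright and set them down rather than dropping them. Leave the grey-capped rack and the glass beaker where they stand.

Things in the scene. Friction and masses are not known exactly. Their poses are not given: they have to be found in the camera images.
- rack_yellow: Dark grey sample rack with a row of five upright tubes, held fast, with yellow caps. Foot 122 x 32 mm, 8 mm high; body above it 114 mm long, 24 mm wide, flat-sided up to 60 mm; cap row 96 x 16 mm, up to 86 mm. 0.19 kg, loose, length along world x within 0.5 rad. Origin: centre of the underside; x along the row, y across the width, z up.
- rack_red: Dark grey sample rack with a row of five upright tubes, held fast, with red caps. Foot 122 x 32 mm, 8 mm high; body above it 114 mm long, 24 mm wide, flat-sided up to 60 mm; cap row 96 x 16 mm, up to 86 mm. 0.19 kg, loose, length along world x within 0.5 rad. Origin: centre of the underside; x along the row, y across the width, z up.
- rack_green: Dark grey sample rack with a row of five upright tubes, held fast, with green caps. Foot 122 x 32 mm, 8 mm high; body above it 114 mm long, 24 mm wide, flat-sided up to 60 mm; cap row 96 x 16 mm, up to 86 mm. 0.19 kg, loose, length along world x within 0.5 rad. Origin: centre of the underside; x along the row, y across the width, z up.
- rack_purple: Dark grey sample rack with a row of five upright tubes, held fast, with purple caps. Foot 122 x 32 mm, 8 mm high; body above it 114 mm long, 24 mm wide, flat-sided up to 60 mm; cap row 96 x 16 mm, up to 86 mm. 0.19 kg, loose, length along world x within 0.5 rad. Origin: centre of the underside; x along the row, y across the width, z up.
- tray_yellow: Loading tray for one rack, fixed to the bench: pale grey, yellow lane floor and end block. Lane open above, 146 x 48 mm inside, floor 6 mm above the bench; side guides 8 mm thick, up to 20 mm above the bench; end walls up to 18 mm. Outside about 181 x 66 mm. Lane along world x within 0.4 rad. Origin: on the bench, under the lane's middle; x along the lane, y across, z up.
- tray_red: Loading tray for one rack, fixed to the bench: pale grey, red lane floor and end block. Lane open above, 146 x 48 mm inside, floor 6 mm above the bench; side guides 8 mm thick, up to 20 mm above the bench; end walls up to 18 mm. Outside about 181 x 66 mm. Lane along world x within 0.4 rad. Origin: on the bench, under the lane's middle; x along the lane, y across, z up.
- tray_green: Loading tray for one rack, fixed to the bench: pale grey, green lane floor and end block. Lane open above, 146 x 48 mm inside, floor 6 mm above the bench; side guides 8 mm thick, up to 20 mm above the bench; end walls up to 18 mm. Outside about 181 x 66 mm. Lane along world x within 0.4 rad. Origin: on the bench, under the lane's middle; x along the lane, y across, z up.
- tray_purple: Loading tray for one rack, fixed to the bench: pale grey, purple lane floor and end block. Lane open above, 146 x 48 mm inside, floor 6 mm above the bench; side guides 8 mm thick, up to 20 mm above the bench; end walls up to 18 mm. Outside about 181 x 66 mm. Lane along world x within 0.4 rad. Origin: on the bench, under the lane's middle; x along the lane, y across, z up.
- rack_grey: Dark grey sample rack with a row of five upright tubes, held fast, with light grey caps. Foot 122 x 32 mm, 8 mm high; body above it 114 mm long, 24 mm wide, flat-sided up to 60 mm; cap row 96 x 16 mm, up to 86 mm. 0.19 kg, loose, length along world x within 0.5 rad. Origin: centre of the underside; x along the row, y across the width, z up. It stays where it is.
- beaker: Empty glass beaker standing among the racks, 54 mm across the rim, 70 mm high, 60 g. It stays where it is. Origin: centre of the underside, z up.
Not all that is in view belongs to the job. Leave any orange or pink look-alike of the beaker alone.

How it is judged:
By the outcome, as a careful person would: the job done as asked, in the order asked, and still so for the second after the job is handed in, with the robot touching nothing.
It also fails if it takes over 104 s, if anything falls off the work surface, if the arm or the gripper's body presses on something with over 40 N, if the wrist force passes 120 N, or if a joint passes its speed limit or range.

## Working session

There is one attempt and no reset: what is moved stays moved. The work goes in short steps, Python scripts to look and compute and a tool call to move; the robot and the scene stay as the last step left them, time stands still between calls to the robot, and variables do not carry over. Pictures are saved under pics/ and viewed, at most 14 in all, crops included, and the job is handed in when it is done.

Besides the shell and the picture viewer there is one more tool, called as name(argument=value, ...) on one line, values as JSON. play_rows: Moves the arm, as the interface text tells. Its arguments: {"type":"object","properties":{"plan":{"type":"array","items":{"type":"array","items":{"type":"number"}}},"gripper":{"type":"number"}},"required":["plan"]}

```bash
mkdir -p pics; ls; python3 - <<'E'
from workcell import robot, capture
import cv2
for n in("top","side"):
    p=capture(n); cv2.imwrite(f"pics/{n}0.png",p["frame"]); print(n,p["fx"],p["cx"],p["cy"],p["rvec"],p["tvec"],p["shot"])
s=robot.observe(); print(s["clock"],s["ee_pos"],s["tcp_rot"],s["contact_force"])
E
```

```text
pics
top 559.9419578995393 314.99154464674683 227.4487984452753 [ 2.14129032 -2.14250518  0.20925585] [-0.02021982  0.47478841  1.08921971] 1
side 545.0433902721792 324.85014871067926 240.0035114893637 [ 2.08118877 -0.1590718   0.07624535] [-0.4780387   0.0630768   1.06897223] 2
0.1 [0.25031427 0.59921566 0.20466257] [[-9.22714700e-01  3.85483041e-01 -6.37970766e-04]
 [ 3.85483569e-01  9.22713371e-01 -1.56621895e-03]
 [-1.50866878e-05 -1.69110049e-03 -9.99998570e-01]] [ 0.18924922  0.83200589 -0.11297746]
```

View pics/top0.png

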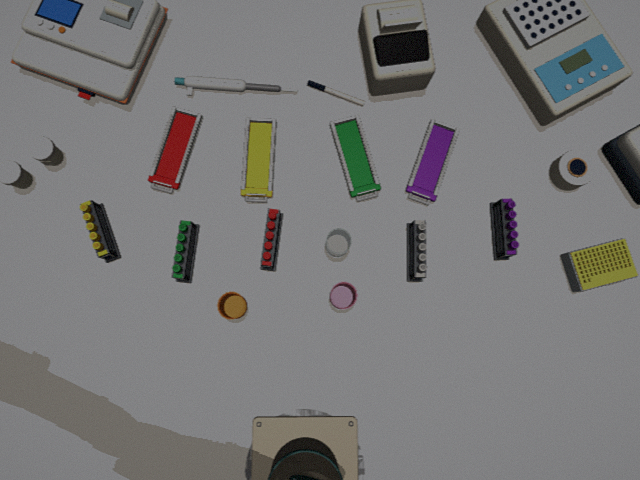

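View pics/side0.png

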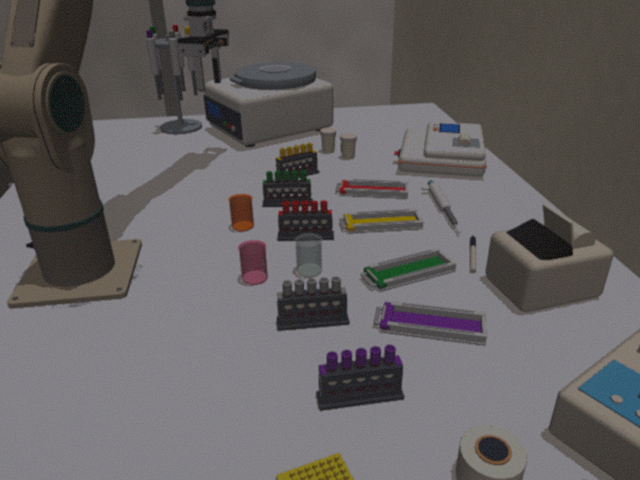

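The top view shows yellow rack (98,230), green (184,250), red (271,240), grey (418,250), purple (506,229), glass beaker (338,243). The look-alike cups are orange (232,305) and pink (343,295). The trays are red (176,148), yellow (258,158), green (355,157) and purple (434,160). Next I'll fit poses.

```bash
cat > h.py <<'E'
import numpy as np, cv2
from scipy.optimize import minimize
from workcell import robot, capture, search_frame, silhouettes
def proj(p,P): return cv2.projectPoints(np.float64(P),np.float64(p["rvec"]),np.float64(p["tvec"]),np.array([[p["fx"],0,p["cx"]],[0,p["fy"],p["cy"]],[0,0,1.]]),None)[0][:,0]
def plane(p,uv,z):
    R=cv2.Rodrigues(np.float64(p["rvec"]))[0]; t=np.ravel(p["tvec"]); c=-R.T@t
    uv=np.atleast_2d(uv); d=np.c_[(uv[:,0]-p["cx"])/p["fx"],(uv[:,1]-p["cy"])/p["fy"],np.ones(len(uv))]@R
    return c[:2]+d[:,:2]*((z-c[2])/d[:,2])[:,None]
def box(l,w,z0,z1,x0=0): return np.array([[x0+sx*l/2,sy*w/2,z] for sx in(-1,1) for sy in(-1,1) for z in(z0,z1)])
RACK=[box(.122,.032,0,.008),box(.114,.024,.008,.06),box(.096,.016,.06,.086)]
TRAY=[box(.146,.048,.006,.006)]
def world(q,P): c,s=np.cos(q[2]),np.sin(q[2]); return P@np.array([[c,s,0],[-s,c,0],[0,0,1]])+[q[0],q[1],q[3] if len(q)>3 else 0]
def render(p,q,model):
    m=np.zeros((1920,2560),np.uint8)
    for b in model: cv2.fillConvexPoly(m,np.int32(cv2.convexHull(np.float32((proj(p,world(q,b))+.5)*4))),1)
    return cv2.resize(m.astype(np.float32),(640,480),interpolation=cv2.INTER_AREA)
def fit(p,reg,q0,model,z=0):
    reg=reg.astype(np.float32)
    f=lambda d: np.abs(render(p,[q0[0]+d[0]*.01,q0[1]+d[1]*.01,q0[2]+d[2]*.1,z],model)-reg).sum()/reg.sum()
    r=min((minimize(f,[a,b,c],method="Nelder-Mead",options=dict(initial_simplex=np.array([[a,b,c],[a+1,b,c],[a,b+1,c],[a,b,c+1]]),xatol=.02,fatol=1e-4)) for a,b,c in((0,0,0),(0,0,2),(0,0,-2))),key=lambda r:r.fun)
    d=r.x; return np.array([q0[0]+d[0]*.01,q0[1]+d[1]*.01,q0[2]+d[2]*.1]),r.fun
COL=dict(yellow=(20,35),red=(172,8),green=(45,80),purple=(125,160))
def colour(p,c,s=110,v=40):
    h=cv2.cvtColor(p["frame"],cv2.COLOR_BGR2HSV); a,b=COL[c]; H=h[...,0]
    return ((H>=a)&(H<=b) if a<b else (H>=a)|(H<=b))&(h[...,1]>s)&(h[...,2]>v)
E
python3 - <<'E'
from h import *
p=capture("top"); R=cv2.Rodrigues(np.float64(p["rvec"]))[0]; print("cam",-R.T@np.ravel(p["tvec"]))
vis=cv2.resize(p["frame"],None,fx=2,fy=2)
for n in("rack_yellow","rack_red","rack_green","rack_purple","rack_grey","beaker"):
    for r in silhouettes(p,n)[:5]:
        uv=np.array(r["position"])*[640,480]; q0=[*plane(p,uv,.04)[0],0]
        if n=="beaker" or r["confidence"]<.3: print(n,round(r["confidence"],2),uv.round(),np.round(q0,3)); continue
        q,e=fit(p,r["region"],q0,RACK); print(n,round(r["confidence"],2),uv.round(),q.round(4),round(e,3),r["region"].sum())
for c in COL:
    for r in silhouettes(p,"tray_"+c)[:2]:
        uv=np.array(r["position"])*[640,480]
        ys,xs=np.nonzero(r["region"]); b=plane(p,cv2.boxPoints(cv2.minAreaRect(np.float32(np.c_[xs,ys]))),.015)
        print("tray",c,round(r["confidence"],2),uv.round(),"hull centre",b.mean(0).round(4),"edges",np.linalg.norm(b[1]-b[0]).round(3),np.linalg.norm(b[2]-b[1]).round(3))
    m=colour(p,c).astype(np.uint8); n,l,st,ce=cv2.connectedComponentsWithStats(m)
    i=[i for i in range(1,n) if 80<ce[i][1]<210 and 120<ce[i][0]<480]; i=max(i,key=lambda i:st[i][4])
    ys,xs=np.nonzero(l==i); w=plane(p,np.c_[xs,ys],.006)
    x=np.linalg.svd(w-w.mean(0),full_matrices=False)[2][0]; x*=np.sign(x[0]); yaw=np.arctan2(x[1],x[0]); y=np.array([-x[1],x[0]])
    a=w@x; mid=a>np.median(a); k=w[(a>a.max()-.12)&(a<a.max()-.005)]; print(" colour len",a.max()-a.min(),"wid",np.ptp(k@y),"yaw",yaw, "centre by far end",((a.max()-.073)*x+y*(k@y).mean()).round(4))
    for s in np.arange(a.min(),a.max(),.012): 
        j=(a>=s)&(a<s+.012); print(np.round([np.ptp((w@y)[j])*1e3],0),end="")
    print()
cv2.imwrite("pics/crop.png",cv2.resize(p["frame"][90:220,130:480],None,fx=2.28,fy=2.28,interpolation=cv2.INTER_CUBIC))
E
```

```text
cam [0.2813904  0.00538188 1.15456612]
rack_yellow 0.82 [102. 229.] [0.4705 0.4159 0.3755] 0.094 1379
rack_red 0.69 [272. 241.] [ 0.453   0.0701 -0.1242] 0.056 952
rack_green 0.79 [186. 249.] [ 0.428   0.2417 -0.0995] 0.111 1179
rack_purple 0.81 [505. 227.] [ 0.4757 -0.4061  0.0056] 0.066 1533
rack_grey 0.65 [415. 250.] [ 0.4299 -0.2251 -0.0063] 0.058 1231
beaker 0.95 [341. 295.] [ 0.339 -0.072  0.   ]
beaker 0.74 [231. 304.] [0.323 0.144 0.   ]
beaker 0.57 [337. 240.] [ 0.448 -0.064  0.   ]
tray yellow 0.84 [256. 156.] hull centre [0.6251 0.0987] edges 0.183 0.068
 colour len 0.16313073417162272 wid 0.047333465298552924 yaw -0.042500943685370544 centre by far end [0.6376 0.0986]
[64.][55.][45.][47.][45.][45.][47.][45.][45.][47.][45.][45.][47.][45.]
tray red 0.84 [174. 150.] hull centre [0.644  0.2748] edges 0.183 0.07
tray red 0.35 [102. 230.] hull centre [0.4735 0.4207] edges 0.049 0.139
 colour len 0.16338294263098024 wid 0.04465659154629548 yaw -0.2723482692620062 centre by far end [0.6574 0.2749]
[66.][64.][44.][44.][44.][44.][44.][44.][44.][44.][44.][44.][44.][44.]
tray green 0.86 [352. 157.] hull centre [ 0.6281 -0.1046] edges 0.069 0.185
 colour len 0.16226207302102003 wid 0.04586558145223907 yaw 0.26277413334411154 centre by far end [ 0.6411 -0.1053]
[64.][53.][45.][44.][45.][45.][45.][45.][44.][45.][45.][45.][45.][44.]
tray purple 0.7 [432. 163.] hull centre [ 0.6205 -0.2674] edges 0.185 0.07
 colour len 0.1619934184910411 wid 0.04651989711777764 yaw -0.36195204608750114 centre by far end [ 0.6319 -0.2745]
[65.][61.][46.][46.][46.][46.][46.][45.][46.][46.][46.][46.][45.][46.]
```

View pics/crop.png

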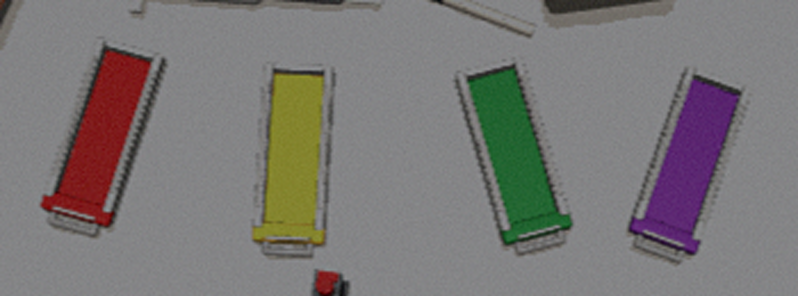

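```bash
cat > m.py <<'E'
from h import *
def caps(p,c,near):
    "pose from cap colour: PCA of cap pixels on z=.078"
    m=colour(p,c,90,40); yy,xx=np.mgrid[:480,:640]; m&=(np.hypot(xx-near[0],yy-near[1])<45)&(yy>195)
    ys,xs=np.nonzero(m); w=plane(p,np.c_[xs,ys],.078); c0=w.mean(0); x=np.linalg.svd(w-c0,full_matrices=False)[2][0]; x*=np.sign(x[0])
    a=(w-c0)@x; return np.array([*(c0+x*(a.max()+a.min())/2),np.arctan2(x[1],x[0])]),np.ptp(a),m
E
python3 - <<'E'
from m import *
p=capture("top"); im=cv2.resize(p["frame"],None,fx=4,fy=4,interpolation=cv2.INTER_CUBIC); tiles=[]
for c,uv in dict(yellow=(95,230),green=(183,250),red=(271,240),purple=(508,228)).items():
    q,l,m=caps(p,c,uv); print(c,q.round(4),l.round(3),m.sum())
    r=[r for r in silhouettes(p,"rack_"+c) if np.hypot(*(np.array(r["position"])*[640,480]-uv))<20][0]
    f=lambda d:np.abs(render(p,[d[0],d[1],q[2],0],RACK)-r["region"]).sum()
    s=minimize(f,q[:2],method="Nelder-Mead",options=dict(initial_simplex=[q[:2],q[:2]+[.01,0],q[:2]+[0,.01]])); print("  fit pos w/ cap yaw",s.x.round(4))
    for b,k in zip(RACK,((0,255,255),(255,255,0),(255,255,255))):
        pts=proj(p,world([*q[:2],q[2],0],b)); top=pts[1::2] if k!=(0,255,255) else pts[0::2]
        cv2.polylines(im,[np.int32((top[[0,1,3,2]]+.5)*4)],True,k,1)
    u,v=uv; tiles.append(im[4*(v-40):4*(v+40),4*(u-30):4*(u+30)][:, :200+40])
cv2.imwrite("pics/racks.png",cv2.resize(np.hstack(tiles),None,fx=.83,fy=.83))
E
```

```text
yellow [0.4654 0.4113 0.3809] 0.112 435
  fit pos w/ cap yaw [0.4708 0.4144]
green [ 0.4265  0.2416 -0.1071] 0.111 326
  fit pos w/ cap yaw [0.429  0.2425]
red [ 0.4501  0.0693 -0.1215] 0.112 382
  fit pos w/ cap yaw [0.4535 0.0704]
purple [ 0.4714 -0.4071  0.0122] 0.11 312Traceback (most recent call last):
  File "<stdin>", line 5, in <module>
IndexError: list index out of range
```

```bash
cat > plan.py <<'E'
import sys; from h import *
def pose(s): R=np.array(s["tcp_rot"]); return np.array(s["ee_pos"]),np.arctan2(R[1,0],R[0,0])
def rows(p0,y0,t,n,R=None):
    "t=(x,y,z,yaw rack, rad); tool yaw = yaw+pi"
    dy=(t[3]+np.pi-y0+np.pi)%(2*np.pi)-np.pi; out=[]
    d=(np.array(t[:3])-p0)*1e3/n
    for i in range(n):
        a=y0+dy*i/n; c,s=np.cos(a),np.sin(a)
        out.append([round(float(v),1) for v in (c*d[0]+s*d[1], s*d[0]-c*d[1], -d[2], -np.degrees(dy)/n)])
    return out
def go(*legs):
    s=robot.observe(); p,y=pose(s); print("at",p.round(4),"rackyaw",round(y-np.pi,3),"clock",s["clock"],"open",s["opening"],"F",np.round(s["contact_force"],1))
    for *t,n in legs:
        r=rows(p,y,t,n); print("leg",t); 
        for i in range(0,n,5): print("  ",r[i:i+5])
        p,y=np.array(t[:3]),t[3]+np.pi
E
python3 -c "
from plan import *
go((.470,.4145,.14,.378,10),(.470,.4145,.025,.378,5))"
```

```text
at [0.2506 0.5998 0.2055] rackyaw -0.396 clock 0.9 open 1.0000389190257164 F [ 0.3 -0.6  0.1]
leg [0.47, 0.4145, 0.14, 0.378]
   [[-27.4, -8.6, 6.5, -4.4], [-26.6, -10.7, 6.5, -4.4], [-25.7, -12.8, 6.5, -4.4], [-24.7, -14.7, 6.5, -4.4], [-23.5, -16.6, 6.5, -4.4]]
   [[-22.1, -18.3, 6.5, -4.4], [-20.6, -20.0, 6.5, -4.4], [-19.0, -21.5, 6.5, -4.4], [-17.3, -22.9, 6.5, -4.4], [-15.5, -24.2, 6.5, -4.4]]
leg [0.47, 0.4145, 0.025, 0.378]
   [[-0.0, 0.0, 23.0, -0.0], [-0.0, 0.0, 23.0, -0.0], [-0.0, 0.0, 23.0, -0.0], [-0.0, 0.0, 23.0, -0.0], [-0.0, 0.0, 23.0, -0.0]]
```

Things that could be taken for rack_yellow: the yellow-capped rack at (98,230), the yellow tip box at (602,263), which has no tubes, and the similar racks in green (184,250), red (271,240), grey (418,250) and purple (506,229). I choose (98,230), the one with five yellow caps on a dark grey body, and check it in a crop.

```bash
python3 - <<'E'
from h import *
p=capture("top"); im=cv2.resize(p["frame"],None,fx=4,fy=4,interpolation=cv2.INTER_CUBIC); tiles=[]
for q,uv in (((.470,.4145,.378),(98,230)),((.4285,.242,-.103),(184,250)),((.453,.07,-.123),(271,240)),((.4755,-.406,.009),(506,229))):
    for b,k in zip(RACK,((0,255,255),(255,255,0),(255,255,255))):
        pts=proj(p,world([*q,0],b)); top=pts[1::2] if k!=(0,255,255) else pts[0::2]
        cv2.polylines(im,[np.int32((top[[0,1,3,2]]+.5)*4)],True,k,1)
    u,v=uv; tiles.append(im[4*(v-38):4*(v+38),4*(u-25):4*(u+25)])
cv2.imwrite("pics/racks.png",np.hstack(tiles))
E
```

```text
(no output)
```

View pics/racks.png

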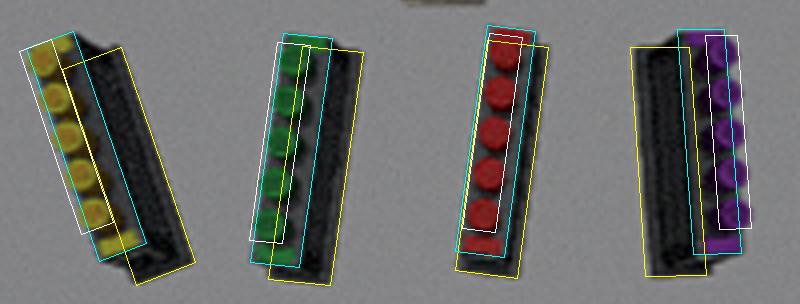

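The crop confirms the choice: five yellow caps, and the model outline fits on yellow, green and red. The purple yaw is slightly off, so I'll re-measure it later.

play_rows(plan=[[-27.4, -8.6, 6.5, -4.4], [-26.6, -10.7, 6.5, -4.4], [-25.7, -12.8, 6.5, -4.4], [-24.7, -14.7, 6.5, -4.4], [-23.5, -16.6, 6.5, -4.4]], gripper=65)

```text
clock: 1.37
ee_pos: [0.3611, 0.5061, 0.1728]
tcp_rot: [[-1.0, 0.008, 0.0], [0.008, 1.0, 0.0], [-0.0, 0.0, -1.0]]
contact_force: [0.1, 2.0, -0.3]
opening: 0.683
grip_force: 0.0
```

play_rows(plan=[[-22.1, -18.3, 6.5, -4.4], [-20.6, -20, 6.5, -4.4], [-19, -21.5, 6.5, -4.4], [-17.3, -22.9, 6.5, -4.4], [-15.5, -24.2, 6.5, -4.4]])

```text
clock: 1.78
ee_pos: [0.4706, 0.413, 0.1403]
tcp_rot: [[-0.93, -0.367, 0.0], [-0.367, 0.93, 0.0], [-0.0, 0.0, -1.0]]
contact_force: [0.2, 0.0, 0.6]
opening: 0.649
grip_force: 0.0
```

play_rows(plan=[[0, 0, 0, 0], [0, 0, 0, 0], [0, 0, 0, 0]])

```text
clock: 2.03
ee_pos: [0.4689, 0.4147, 0.1405]
tcp_rot: [[-0.932, -0.363, -0.001], [-0.363, 0.932, 0.001], [0.0, 0.001, -1.0]]
contact_force: [0.2, -0.2, -0.2]
opening: 0.649
grip_force: 0.0
```

```bash
python3 - <<'E'
from plan import *
p=capture("wrist"); im=p["frame"].copy()
q=(.470,.4145,.378,0)
for b,k in zip(RACK,((0,255,255),(255,255,0),(255,255,255))):
    pts=proj(p,world(q,b)); top=pts[1::2] if k!=(0,255,255) else pts[0::2]
    cv2.polylines(im,[np.int32(top[[0,1,3,2]])],True,k,1)
cv2.imwrite("pics/w1.png",im)
go((.470,.4145,.025,.378,5))
E
```

```text
at [0.4684 0.4155 0.1408] rackyaw -5.91 clock 2.0833 open 0.6503122067278237 F [-0.3  0.5 -0.2]
leg [0.47, 0.4145, 0.025, 0.378]
   [[-0.2, -0.3, 23.2, -0.1], [-0.2, -0.3, 23.2, -0.1], [-0.2, -0.3, 23.2, -0.1], [-0.2, -0.3, 23.2, -0.1], [-0.2, -0.3, 23.2, -0.1]]
```

View pics/w1.png

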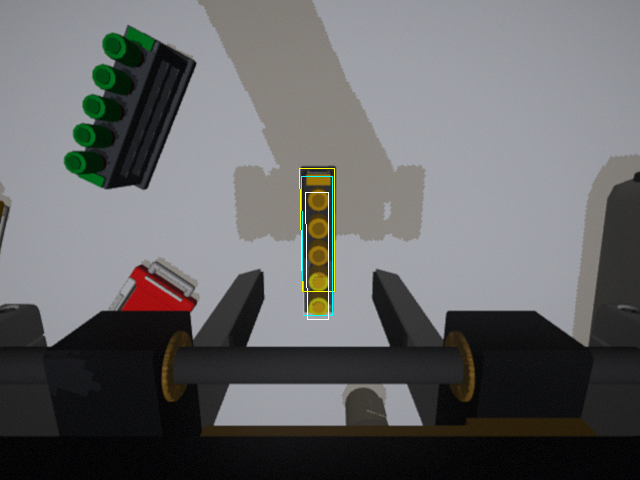

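The wrist view shows the yellow rack at (318,240), centred between the fingers, and the model outline fits it. I'll descend and grip.

play_rows(plan=[[0, 0, 23, 0], [0, 0, 23, 0], [0, 0, 23, 0], [0, 0, 23, 0], [0, 0, 23, 0]])

```text
clock: 2.5
ee_pos: [0.4681, 0.4162, 0.0251]
tcp_rot: [[-0.931, -0.366, 0.0], [-0.366, 0.931, 0.002], [-0.001, 0.001, -1.0]]
contact_force: [1.1, 0.6, -0.3]
opening: 0.648
grip_force: 0.0
```

play_rows(plan=[[0, 0, 0, 0], [0, 0, 0, 0], [0, 0, 0, 0], [0, 0, 0, 0], [0, 0, 0, 0]], gripper=0)

```text
clock: 2.92
ee_pos: [0.4702, 0.415, 0.0272]
tcp_rot: [[-0.931, -0.364, 0.002], [-0.364, 0.931, 0.002], [-0.003, 0.001, -1.0]]
contact_force: [-1.4, -0.1, 0.7]
opening: 0.329
grip_force: 0.0
```

play_rows(plan=[[0, 0, 0, 0], [0, 0, 0, 0], [0, 0, 0, 0], [0, 0, 0, 0], [0, 0, 0, 0]])

```text
clock: 3.33
ee_pos: [0.4701, 0.4147, 0.0267]
tcp_rot: [[-0.932, -0.364, 0.001], [-0.364, 0.932, 0.002], [-0.002, 0.001, -1.0]]
contact_force: [-0.7, -0.1, 6.3]
opening: 0.256
grip_force: 30.0
```

```bash
python3 - <<'E'
from plan import *
go((.470,.4145,.14,.378,10),(.6376,.098,.14,-.0425,20),(.6376,.098,.033,-.0425,10))
E
```

```text
at [0.4701 0.4147 0.0267] rackyaw -5.911 clock 3.3333 open 0.2562911036557269 F [-0.7 -0.1  6.3]
leg [0.47, 0.4145, 0.14, 0.378]
   [[0.0, -0.0, -11.3, -0.0], [0.0, -0.0, -11.3, -0.0], [0.0, -0.0, -11.3, -0.0], [0.0, -0.0, -11.3, -0.0], [0.0, -0.0, -11.3, -0.0]]
   [[0.0, -0.0, -11.3, -0.0], [0.0, -0.0, -11.3, -0.0], [0.0, -0.0, -11.3, -0.0], [0.0, -0.0, -11.3, -0.0], [0.0, -0.0, -11.3, -0.0]]
leg [0.6376, 0.098, 0.14, -0.0425]
   [[-1.9, -17.8, -0.0, 1.2], [-2.3, -17.8, -0.0, 1.2], [-2.7, -17.7, -0.0, 1.2], [-3.1, -17.6, -0.0, 1.2], [-3.4, -17.6, -0.0, 1.2]]
   [[-3.8, -17.5, -0.0, 1.2], [-4.2, -17.4, -0.0, 1.2], [-4.5, -17.3, -0.0, 1.2], [-4.9, -17.2, -0.0, 1.2], [-5.3, -17.1, -0.0, 1.2]]
   [[-5.6, -17.0, -0.0, 1.2], [-6.0, -16.9, -0.0, 1.2], [-6.3, -16.8, -0.0, 1.2], [-6.7, -16.6, -0.0, 1.2], [-7.0, -16.5, -0.0, 1.2]]
   [[-7.4, -16.3, -0.0, 1.2], [-7.7, -16.2, -0.0, 1.2], [-8.1, -16.0, -0.0, 1.2], [-8.4, -15.8, -0.0, 1.2], [-8.7, -15.6, -0.0, 1.2]]
leg [0.6376, 0.098, 0.033, -0.0425]
   [[0.0, 0.0, 10.7, -0.0], [0.0, 0.0, 10.7, -0.0], [0.0, 0.0, 10.7, -0.0], [0.0, 0.0, 10.7, -0.0], [0.0, 0.0, 10.7, -0.0]]
   [[0.0, 0.0, 10.7, -0.0], [0.0, 0.0, 10.7, -0.0], [0.0, 0.0, 10.7, -0.0], [0.0, 0.0, 10.7, -0.0], [0.0, 0.0, 10.7, -0.0]]
```

play_rows(plan=[[0, 0, -12, 0], [0, 0, -22, 0], [0, 0, -30, 0], [0, 0, -30, 0], [0, 0, -20, 0]])

```text
clock: 3.75
ee_pos: [0.4701, 0.4143, 0.1426]
tcp_rot: [[-0.932, -0.363, 0.002], [-0.363, 0.932, 0.002], [-0.002, 0.001, -1.0]]
contact_force: [0.1, 1.3, -1.8]
opening: 0.253
grip_force: 30.0
```

play_rows(plan=[[-1.9, -17.8, 0, 1.2], [-2.3, -17.8, 0, 1.2], [-2.7, -17.7, 0, 1.2], [-3.1, -17.6, 0, 1.2], [-3.4, -17.6, 0, 1.2]])

```text
clock: 4.17
ee_pos: [0.511, 0.3334, 0.14]
tcp_rot: [[-0.965, -0.263, -0.0], [-0.263, 0.965, -0.0], [0.0, -0.0, -1.0]]
contact_force: [0.2, 0.6, -0.9]
opening: 0.249
grip_force: 30.0
```

play_rows(plan=[[-3.8, -17.5, 0, 1.2], [-4.2, -17.4, 0, 1.2], [-4.5, -17.3, 0, 1.2], [-4.9, -17.2, 0, 1.2], [-5.3, -17.1, 0, 1.2]])

```text
clock: 4.58
ee_pos: [0.5524, 0.2541, 0.1399]
tcp_rot: [[-0.987, -0.161, -0.0], [-0.161, 0.987, -0.0], [0.0, -0.0, -1.0]]
contact_force: [0.9, 0.5, -1.9]
opening: 0.255
grip_force: 30.0
```

play_rows(plan=[[-5.6, -17, 0, 1.2], [-6, -16.9, 0, 1.2], [-6.3, -16.8, 0, 1.2], [-6.7, -16.6, 0, 1.2], [-7, -16.5, 0, 1.2]])

```text
clock: 5.0
ee_pos: [0.5938, 0.1747, 0.1399]
tcp_rot: [[-0.998, -0.057, -0.001], [-0.057, 0.998, -0.0], [0.001, -0.0, -1.0]]
contact_force: [0.8, 0.1, -1.9]
opening: 0.254
grip_force: 30.0
```

play_rows(plan=[[-7.4, -16.3, 0, 1.2], [-7.7, -16.2, 0, 1.2], [-8.1, -16, 0, 1.2], [-8.4, -15.8, 0, 1.2], [-8.7, -15.6, 0, 1.2]])

```text
clock: 5.42
ee_pos: [0.6361, 0.0951, 0.1396]
tcp_rot: [[-0.999, 0.049, -0.0], [0.049, 0.999, -0.0], [0.0, -0.0, -1.0]]
contact_force: [-0.7, -0.2, -1.7]
opening: 0.258
grip_force: 30.0
```

play_rows(plan=[[0, 0, 0, 0], [0, 0, 0, 0], [0, 0, 0, 0]])

```text
clock: 5.67
ee_pos: [0.6351, 0.0975, 0.1393]
tcp_rot: [[-0.999, 0.046, -0.001], [0.046, 0.999, 0.001], [0.001, 0.001, -1.0]]
contact_force: [-0.3, 0.7, -1.4]
opening: 0.256
grip_force: 30.0
```

```bash
python3 - <<'E'
from plan import *
p=capture("wrist"); im=p["frame"].copy()
for q in ((.6376,.098,-.0425,0),(.657,.273,-.272,0),(.6411,-.1047,.263,0)):
    for b in (box(.146,.048,.006,.006),box(.146,.064,.02,.02)):
        cv2.polylines(im,[np.int32(proj(p,world(q,b))[::2][[0,1,3,2]])],True,(255,255,0),1)
cv2.imwrite("pics/w2.png",im)
go((.6376,.098,.033,-.0425,10))
E
```

```text
at [0.6349 0.0981 0.1393] rackyaw -0.045 clock 5.7167 open 0.2541190702530704 F [ 0.7 -0.2 -1.7]
leg [0.6376, 0.098, 0.033, -0.0425]
   [[-0.3, 0.0, 10.6, -0.0], [-0.3, 0.0, 10.6, -0.0], [-0.3, 0.0, 10.6, -0.0], [-0.3, 0.0, 10.6, -0.0], [-0.3, 0.0, 10.6, -0.0]]
   [[-0.3, 0.0, 10.6, -0.0], [-0.3, 0.0, 10.6, -0.0], [-0.3, -0.0, 10.6, -0.0], [-0.3, -0.0, 10.6, -0.0], [-0.3, -0.0, 10.6, -0.0]]
```

View pics/w2.png

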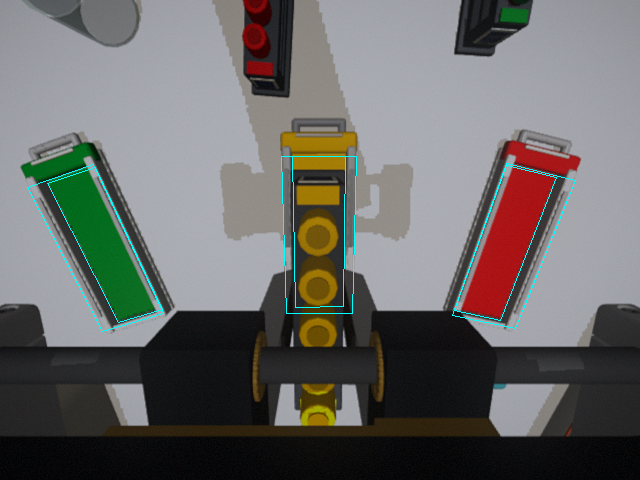

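The wrist view shows the yellow lane centred under the rack, with the lane edges at columns 292 and 346 matching the overlay. I'll lower it.

play_rows(plan=[[-1, 0, 20, 0], [-1, 0, 25, 0], [-0.5, 0, 25, 0], [0, 0, 18, 0], [0, 0, 8, 0]])

```text
clock: 6.13
ee_pos: [0.6356, 0.0979, 0.0408]
tcp_rot: [[-0.999, 0.044, -0.005], [0.044, 0.999, 0.0], [0.005, -0.0, -1.0]]
contact_force: [-0.3, -0.1, -1.6]
opening: 0.253
grip_force: 30.0
```

play_rows(plan=[[0, 0, 3, 0], [0, 0, 3, 0], [0, 0, 2, 0], [0, 0, 2, 0], [0, 0, 0, 0]])

```text
clock: 6.55
ee_pos: [0.6384, 0.0967, 0.0341]
tcp_rot: [[-0.999, 0.047, 0.001], [0.047, 0.999, 0.0], [-0.001, 0.0, -1.0]]
contact_force: [0.2, 0.3, -2.4]
opening: 0.251
grip_force: 30.0
```

play_rows(plan=[[0, 0, 1, 0], [0, 0, 0, 0], [0, 0, 0.5, 0], [0, 0, 0, 0]])

```text
clock: 6.88
ee_pos: [0.6382, 0.0965, 0.0328]
tcp_rot: [[-0.999, 0.047, 0.001], [0.047, 0.999, 0.0], [-0.001, 0.0, -1.0]]
contact_force: [-1.4, 0.5, 5.6]
opening: 0.255
grip_force: 30.0
```

play_rows(plan=[[0, 0, 0.5, 0], [0, 0, 0, 0], [0, 0, 0, 0]])

```text
clock: 7.13
ee_pos: [0.6382, 0.0965, 0.0327]
tcp_rot: [[-0.999, 0.047, 0.001], [0.047, 0.999, 0.0], [-0.001, 0.0, -1.0]]
contact_force: [-3.2, -1.1, 8.2]
opening: 0.257
grip_force: 30.0
```

Contact is made, so I'll release, rise and go to the red rack.

play_rows(plan=[[0, 0, 0, 0], [0, 0, 0, 0], [0, 0, 0, 0], [0, 0, 0, 0], [0, 0, 0, 0]], gripper=60)

```text
clock: 7.55
ee_pos: [0.6379, 0.0965, 0.0312]
tcp_rot: [[-0.999, 0.047, -0.0], [0.047, 0.999, 0.0], [0.0, -0.0, -1.0]]
contact_force: [0.8, -0.2, -0.9]
opening: 0.567
grip_force: 0.0
```

play_rows(plan=[[0, 0, -10, 0], [0, 0, -22, 0], [0, 0, -28, 0], [0, 0, -28, 0], [0, 0, -20, 0]])

```text
clock: 7.97
ee_pos: [0.639, 0.0967, 0.1426]
tcp_rot: [[-0.999, 0.047, 0.003], [0.047, 0.999, 0.001], [-0.003, 0.001, -1.0]]
contact_force: [0.2, -0.2, 0.1]
opening: 0.601
grip_force: 0.0
```

```bash
python3 - <<'E'
from plan import *
p=capture("top"); 
r=silhouettes(p,"rack_yellow")[0]; q,e=fit(p,r["region"],[.6376,.098,-.0425],RACK,.006); print("yellow now",q.round(4),e,r["confidence"])
go((.454,.07,.14,-.123,10),(.454,.07,.025,-.123,5))
E
```

```text
Traceback (most recent call last):
IndexError: list index out of range
```

```bash
python3 - <<'E'
from plan import *
go((.454,.07,.14,-.123,10),(.454,.07,.025,-.123,5))
E
```

```text
at [0.6409 0.0971 0.1442] rackyaw -0.047 clock 8.0667 open 0.5991055731032766 F [ 0.5 -0.1  0.9]
leg [0.454, 0.07, 0.14, -0.123]
   [[18.5, -3.6, 0.4, 0.4], [18.5, -3.7, 0.4, 0.4], [18.5, -3.9, 0.4, 0.4], [18.5, -4.0, 0.4, 0.4], [18.4, -4.1, 0.4, 0.4]]
   [[18.4, -4.3, 0.4, 0.4], [18.4, -4.4, 0.4, 0.4], [18.3, -4.6, 0.4, 0.4], [18.3, -4.7, 0.4, 0.4], [18.3, -4.8, 0.4, 0.4]]
leg [0.454, 0.07, 0.025, -0.123]
   [[0.0, 0.0, 23.0, -0.0], [0.0, 0.0, 23.0, -0.0], [0.0, 0.0, 23.0, -0.0], [0.0, 0.0, 23.0, -0.0], [0.0, 0.0, 23.0, -0.0]]
```

play_rows(plan=[[18.5, -3.6, 0.4, 0.4], [18.5, -3.7, 0.4, 0.4], [18.5, -3.9, 0.4, 0.4], [18.5, -4, 0.4, 0.4], [18.4, -4.1, 0.4, 0.4]])

```text
clock: 8.48
ee_pos: [0.5431, 0.0825, 0.137]
tcp_rot: [[-0.997, 0.082, -0.001], [0.082, 0.997, -0.0], [0.001, -0.0, -1.0]]
contact_force: [0.3, 0.5, 0.0]
opening: 0.601
grip_force: 0.0
```

play_rows(plan=[[18.4, -4.3, 0.4, 0.4], [18.4, -4.4, 0.4, 0.4], [18.3, -4.6, 0.4, 0.4], [18.3, -4.7, 0.4, 0.4], [18.3, -4.8, 0.4, 0.4]])

```text
clock: 8.9
ee_pos: [0.4497, 0.0686, 0.1351]
tcp_rot: [[-0.993, 0.117, -0.001], [0.117, 0.993, -0.0], [0.001, -0.0, -1.0]]
contact_force: [0.3, 0.4, -0.6]
opening: 0.6
grip_force: 0.0
```

play_rows(plan=[[0, 0, 0, 0], [0, 0, 0, 0], [0, 0, 0, 0]])

```text
clock: 9.15
ee_pos: [0.4524, 0.0692, 0.1356]
tcp_rot: [[-0.993, 0.116, 0.001], [0.116, 0.993, 0.0], [-0.001, 0.001, -1.0]]
contact_force: [0.9, 0.6, -0.5]
opening: 0.6
grip_force: 0.0
```

```bash
cat > wv.py <<'E'
from plan import *
def wv(name,q,model="rack"):
    p=capture("wrist"); im=p["frame"].copy()
    for b in (RACK if model=="rack" else (box(.146,.048,.006,.006),box(.146,.064,.02,.02))):
        for o in ((0,1) if model=="rack" else (0,)): cv2.polylines(im,[np.int32(proj(p,world((*q,0),b))[o::2][[0,1,3,2]])],True,(255,255,0),1)
    cv2.imwrite(name,im)
E
python3 - <<'E'
from wv import *
wv("pics/w3.png",(.454,.07,-.123)); go((.454,.07,.025,-.123,5))
E
```

```text
at [0.4526 0.0692 0.1355] rackyaw -0.116 clock 9.2 open 0.6007955298088639 F [ 0.3 -0.5 -0.5]
leg [0.454, 0.07, 0.025, -0.123]
   [[-0.3, 0.2, 22.1, 0.1], [-0.3, 0.2, 22.1, 0.1], [-0.3, 0.2, 22.1, 0.1], [-0.3, 0.2, 22.1, 0.1], [-0.3, 0.2, 22.1, 0.1]]
```

View pics/w3.png

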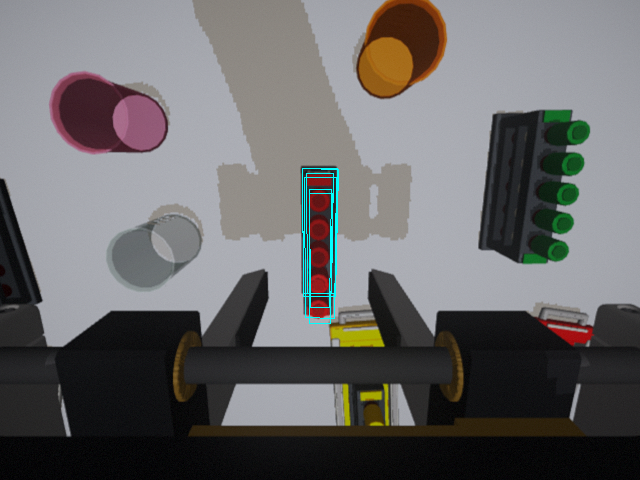

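The red rack at (318,240) is centred with its outline matched. I'll grip and lift.

play_rows(plan=[[-0.5, 0.3, 22, 0.2], [-0.5, 0.3, 22, 0.2], [-0.4, 0.2, 22, 0], [0, 0, 22, 0], [0, 0, 22, 0]])

```text
clock: 9.62
ee_pos: [0.4542, 0.0698, 0.0243]
tcp_rot: [[-0.992, 0.123, 0.002], [0.123, 0.992, 0.0], [-0.002, 0.001, -1.0]]
contact_force: [-0.6, 1.0, 0.2]
opening: 0.599
grip_force: 0.0
```

play_rows(plan=[[0, 0, 0, 0], [0, 0, 0, 0], [0, 0, 0, 0], [0, 0, 0, 0], [0, 0, 0, 0]], gripper=0)

```text
clock: 10.03
ee_pos: [0.4537, 0.0697, 0.0266]
tcp_rot: [[-0.992, 0.123, 0.002], [0.123, 0.992, 0.001], [-0.002, 0.001, -1.0]]
contact_force: [-1.0, 0.1, -0.6]
opening: 0.282
grip_force: 0.0
```

play_rows(plan=[[0, 0, 0, 0], [0, 0, 0, 0], [0, 0, 0, 0], [0, 0, 0, 0], [0, 0, 0, 0]])

```text
clock: 10.45
ee_pos: [0.4536, 0.0696, 0.0266]
tcp_rot: [[-0.992, 0.123, 0.002], [0.123, 0.992, 0.0], [-0.002, 0.001, -1.0]]
contact_force: [-0.8, 0.4, 6.8]
opening: 0.254
grip_force: 30.0
```

play_rows(plan=[[0, 0, -12, 0], [0, 0, -22, 0], [0, 0, -30, 0], [0, 0, -30, 0], [0, 0, -22, 0]])

```text
clock: 10.87
ee_pos: [0.4527, 0.0695, 0.1437]
tcp_rot: [[-0.992, 0.123, 0.001], [0.123, 0.992, 0.0], [-0.001, 0.0, -1.0]]
contact_force: [-0.2, 0.3, -2.7]
opening: 0.256
grip_force: 30.0
```

```bash
python3 - <<'E'
from plan import *
go((.657,.273,.14,-.272,15))
E
```

```text
at [0.4527 0.0695 0.1437] rackyaw -0.124 clock 10.8667 open 0.25559278511582867 F [-0.2  0.3 -2.7]
leg [0.657, 0.273, 0.14, -0.272]
   [[-11.8, 15.1, 0.2, 0.6], [-11.7, 15.3, 0.2, 0.6], [-11.5, 15.4, 0.2, 0.6], [-11.4, 15.5, 0.2, 0.6], [-11.2, 15.6, 0.2, 0.6]]
   [[-11.1, 15.7, 0.2, 0.6], [-10.9, 15.8, 0.2, 0.6], [-10.8, 15.9, 0.2, 0.6], [-10.6, 16.0, 0.2, 0.6], [-10.4, 16.1, 0.2, 0.6]]
   [[-10.3, 16.2, 0.2, 0.6], [-10.1, 16.3, 0.2, 0.6], [-10.0, 16.4, 0.2, 0.6], [-9.8, 16.5, 0.2, 0.6], [-9.6, 16.6, 0.2, 0.6]]
```

play_rows(plan=[[-11.8, 15.1, 0.2, 0.6], [-11.7, 15.3, 0.2, 0.6], [-11.5, 15.4, 0.2, 0.6], [-11.4, 15.5, 0.2, 0.6], [-11.2, 15.6, 0.2, 0.6]])

```text
clock: 11.28
ee_pos: [0.5208, 0.1378, 0.1407]
tcp_rot: [[-0.984, 0.176, -0.0], [0.176, 0.984, -0.0], [0.0, -0.0, -1.0]]
contact_force: [-0.2, -0.6, -2.1]
opening: 0.251
grip_force: 30.0
```

play_rows(plan=[[-11.1, 15.7, 0, 0.6], [-10.9, 15.8, 0, 0.6], [-10.8, 15.9, 0, 0.6], [-10.6, 16, 0, 0.6], [-10.4, 16.1, 0, 0.6]])

```text
clock: 11.7
ee_pos: [0.5889, 0.2052, 0.1403]
tcp_rot: [[-0.974, 0.227, -0.001], [0.227, 0.974, -0.0], [0.001, -0.001, -1.0]]
contact_force: [0.7, -0.3, -2.3]
opening: 0.253
grip_force: 30.0
```

play_rows(plan=[[-10.3, 16.2, 0, 0.6], [-10.1, 16.3, 0, 0.6], [-10, 16.4, 0, 0.6], [-9.8, 16.5, 0, 0.6], [-9.6, 16.6, 0, 0.6]])

```text
clock: 12.12
ee_pos: [0.6573, 0.2723, 0.1401]
tcp_rot: [[-0.961, 0.277, -0.001], [0.277, 0.961, -0.001], [0.001, -0.001, -1.0]]
contact_force: [0.7, -0.1, -2.6]
opening: 0.257
grip_force: 30.0
```

play_rows(plan=[[0, 0, 0, 0], [0, 0, 0, 0], [0, 0, 0, 0]])

```text
clock: 12.37
ee_pos: [0.6565, 0.2709, 0.1399]
tcp_rot: [[-0.961, 0.277, -0.002], [0.277, 0.961, -0.001], [0.001, -0.002, -1.0]]
contact_force: [0.5, -0.7, -2.4]
opening: 0.255
grip_force: 30.0
```

```bash
python3 - <<'E'
from wv import *
wv("pics/w4.png",(.657,.273,-.272),"tray"); go((.657,.273,.0345,-.272,5))
E
```

```text
at [0.6566 0.2707 0.1401] rackyaw -0.281 clock 12.4167 open 0.2545002883057082 F [ 0.3 -0.3 -1.2]
leg [0.657, 0.273, 0.0345, -0.272]
   [[0.0, 0.5, 21.1, -0.1], [0.0, 0.5, 21.1, -0.1], [0.0, 0.5, 21.1, -0.1], [0.0, 0.5, 21.1, -0.1], [0.0, 0.5, 21.1, -0.1]]
```

View pics/w4.png

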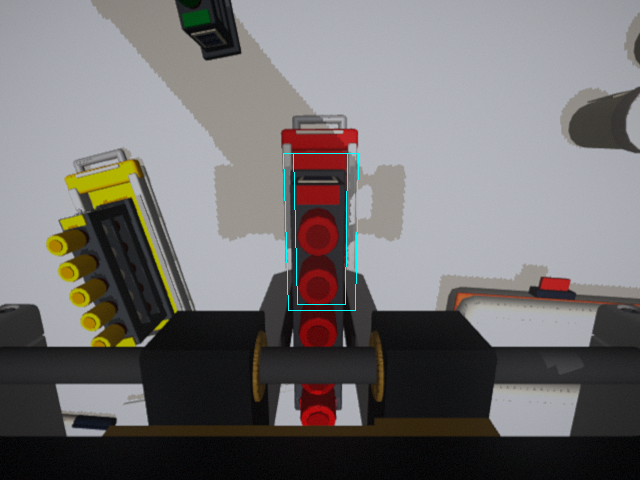

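The yellow rack stands in its lane, and the red lane (columns 290–348) is centred under the held rack. I'll lower it.

play_rows(plan=[[0, 0.5, 20, -0.3], [0, 0.5, 25, 0], [0, 0, 25, 0], [0, 0, 18, 0], [0, 0, 8, 0]])

```text
clock: 12.83
ee_pos: [0.6552, 0.271, 0.0416]
tcp_rot: [[-0.962, 0.273, -0.005], [0.273, 0.962, -0.003], [0.004, -0.004, -1.0]]
contact_force: [-1.4, -1.2, -3.3]
opening: 0.251
grip_force: 30.0
```

play_rows(plan=[[0, 0, 3, 0], [0, 0, 3, 0], [0, 0, 2, 0], [0, 0, 1.5, 0], [0, 0, 0, 0]])

```text
clock: 13.25
ee_pos: [0.6583, 0.2731, 0.0358]
tcp_rot: [[-0.962, 0.272, 0.001], [0.272, 0.962, 0.001], [-0.001, 0.001, -1.0]]
contact_force: [0.7, 0.2, -2.0]
opening: 0.255
grip_force: 30.0
```

play_rows(plan=[[0, 0, 1, 0], [0, 0, 0, 0], [0, 0, 0.5, 0], [0, 0, 0, 0], [0, 0, 0, 0]])

```text
clock: 13.67
ee_pos: [0.6578, 0.2729, 0.0335]
tcp_rot: [[-0.962, 0.272, 0.0], [0.272, 0.962, 0.0], [-0.0, 0.0, -1.0]]
contact_force: [-0.5, -0.3, -2.5]
opening: 0.251
grip_force: 30.0
```

play_rows(plan=[[0, 0, 0.6, 0], [0, 0, 0, 0], [0, 0, 0.5, 0], [0, 0, 0, 0], [0, 0, 0, 0]])

```text
clock: 14.08
ee_pos: [0.6578, 0.273, 0.0327]
tcp_rot: [[-0.962, 0.272, 0.0], [0.272, 0.962, 0.0], [-0.0, 0.0, -1.0]]
contact_force: [-1.4, 0.2, 1.7]
opening: 0.253
grip_force: 30.0
```

Contact (+1.7 N). I'll release, rise and plan for the green rack.

play_rows(plan=[[0, 0, 0.3, 0], [0, 0, 0, 0], [0, 0, 0, 0], [0, 0, 0, 0], [0, 0, 0, 0]], gripper=60)

```text
clock: 14.5
ee_pos: [0.6579, 0.2729, 0.0321]
tcp_rot: [[-0.962, 0.272, 0.0], [0.272, 0.962, 0.0], [-0.0, 0.0, -1.0]]
contact_force: [0.2, 0.3, -0.1]
opening: 0.566
grip_force: 0.0
```

play_rows(plan=[[0, 0, -10, 0], [0, 0, -22, 0], [0, 0, -28, 0], [0, 0, -28, 0], [0, 0, -20, 0]])

```text
clock: 14.92
ee_pos: [0.6588, 0.2734, 0.1436]
tcp_rot: [[-0.962, 0.272, 0.003], [0.272, 0.962, 0.001], [-0.003, 0.002, -1.0]]
contact_force: [0.7, 0.5, 0.4]
opening: 0.602
grip_force: 0.0
```

```bash
python3 - <<'E'
from plan import *
go((.430,.242,.14,-.103,10))
E
```

```text
at [0.6588 0.2734 0.1436] rackyaw -0.275 clock 14.9167 open 0.6018706140404159 F [0.7 0.5 0.4]
leg [0.43, 0.242, 0.14, -0.103]
   [[21.2, -9.2, 0.4, -1.0], [21.3, -8.9, 0.4, -1.0], [21.5, -8.5, 0.4, -1.0], [21.6, -8.1, 0.4, -1.0], [21.8, -7.8, 0.4, -1.0]]
   [[21.9, -7.4, 0.4, -1.0], [22.0, -7.0, 0.4, -1.0], [22.1, -6.6, 0.4, -1.0], [22.2, -6.2, 0.4, -1.0], [22.3, -5.9, 0.4, -1.0]]
```

play_rows(plan=[[21.2, -9.2, 0.4, -1], [21.3, -8.9, 0.4, -1], [21.5, -8.5, 0.4, -1], [21.6, -8.1, 0.4, -1], [21.8, -7.8, 0.4, -1]])

```text
clock: 15.33
ee_pos: [0.5425, 0.2571, 0.139]
tcp_rot: [[-0.982, 0.186, 0.001], [0.186, 0.983, 0.001], [-0.001, 0.001, -1.0]]
contact_force: [0.4, -0.9, 0.4]
opening: 0.598
grip_force: 0.0
```

play_rows(plan=[[21.9, -7.4, 0, -1], [22, -7, 0, -1], [22.1, -6.6, 0, -1], [22.2, -6.2, 0, -1], [22.3, -5.9, 0, -1]])

```text
clock: 15.75
ee_pos: [0.4283, 0.2414, 0.139]
tcp_rot: [[-0.995, 0.1, 0.001], [0.1, 0.995, 0.001], [-0.001, 0.001, -1.0]]
contact_force: [-0.0, 0.4, 0.9]
opening: 0.601
grip_force: 0.0
```

play_rows(plan=[[0, 0, 0, 0], [0, 0, 0, 0], [0, 0, 0, 0]])

```text
clock: 16.0
ee_pos: [0.4305, 0.2419, 0.1389]
tcp_rot: [[-0.995, 0.101, 0.002], [0.101, 0.995, 0.001], [-0.002, 0.001, -1.0]]
contact_force: [0.4, 0.1, 0.2]
opening: 0.602
grip_force: 0.0
```

```bash
python3 - <<'E'
from wv import *
wv("pics/w5.png",(.430,.242,-.103)); go((.430,.242,.0265,-.103,5))
E
```

```text
at [0.4307 0.2418 0.1386] rackyaw -0.102 clock 16.05 open 0.6012746301802305 F [ 0.7 -0.5 -0.4]
leg [0.43, 0.242, 0.0265, -0.103]
   [[0.1, 0.0, 22.4, 0.0], [0.1, 0.0, 22.4, 0.0], [0.1, 0.0, 22.4, 0.0], [0.1, 0.0, 22.4, 0.0], [0.1, 0.0, 22.4, 0.0]]
```

View pics/w5.png

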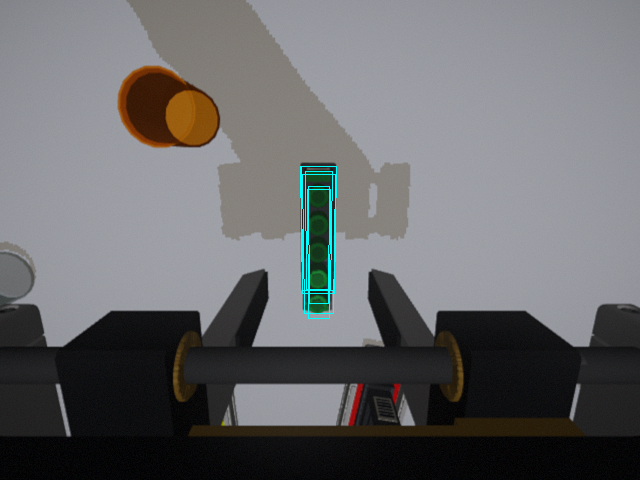

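The green rack at (318,235) is centred. I'll grip it and lift 130 mm.

play_rows(plan=[[0, 0, 23, 0], [0, 0, 23, 0], [0, 0, 23, 0], [0, 0, 22, 0], [0, 0, 21, 0]])

```text
clock: 16.47
ee_pos: [0.4305, 0.2416, 0.0248]
tcp_rot: [[-0.995, 0.102, 0.001], [0.102, 0.995, 0.0], [-0.001, 0.001, -1.0]]
contact_force: [-0.0, -0.7, -0.1]
opening: 0.598
grip_force: 0.0
```

play_rows(plan=[[0, 0, 0, 0], [0, 0, 0, 0], [0, 0, 0, 0], [0, 0, 0, 0], [0, 0, 0, 0]], gripper=0)

```text
clock: 16.88
ee_pos: [0.43, 0.2419, 0.0273]
tcp_rot: [[-0.995, 0.101, 0.002], [0.101, 0.995, 0.001], [-0.002, 0.002, -1.0]]
contact_force: [-0.1, 1.4, -0.0]
opening: 0.284
grip_force: 0.0
```

play_rows(plan=[[0, 0, 0, 0], [0, 0, 0, 0], [0, 0, 0, 0], [0, 0, 0, 0], [0, 0, 0, 0]])

```text
clock: 17.3
ee_pos: [0.4299, 0.2418, 0.0272]
tcp_rot: [[-0.995, 0.101, 0.002], [0.101, 0.995, 0.001], [-0.002, 0.001, -1.0]]
contact_force: [-0.5, -0.7, 7.2]
opening: 0.253
grip_force: 30.0
```

play_rows(plan=[[0, 0, -14, 0], [0, 0, -26, 0], [0, 0, -33, 0], [0, 0, -33, 0], [0, 0, -24, 0]])

```text
clock: 17.72
ee_pos: [0.4293, 0.2415, 0.1586]
tcp_rot: [[-0.995, 0.101, 0.002], [0.101, 0.995, 0.001], [-0.002, 0.001, -1.0]]
contact_force: [0.8, 0.5, -1.4]
opening: 0.255
grip_force: 30.0
```

```bash
python3 - <<'E'
from plan import *
go((.6415,-.1047,.155,.263,20))
E
```

```text
at [0.4293 0.2415 0.1586] rackyaw -0.101 clock 17.7167 open 0.2554622925392834 F [ 0.8  0.5 -1.4]
leg [0.6415, -0.1047, 0.155, 0.263]
   [[-12.3, -16.2, 0.2, -1.0], [-12.0, -16.4, 0.2, -1.0], [-11.7, -16.6, 0.2, -1.0], [-11.4, -16.8, 0.2, -1.0], [-11.1, -17.0, 0.2, -1.0]]
   [[-10.8, -17.2, 0.2, -1.0], [-10.5, -17.4, 0.2, -1.0], [-10.1, -17.6, 0.2, -1.0], [-9.8, -17.8, 0.2, -1.0], [-9.5, -17.9, 0.2, -1.0]]
   [[-9.2, -18.1, 0.2, -1.0], [-8.8, -18.3, 0.2, -1.0], [-8.5, -18.4, 0.2, -1.0], [-8.2, -18.6, 0.2, -1.0], [-7.8, -18.7, 0.2, -1.0]]
   [[-7.5, -18.9, 0.2, -1.0], [-7.1, -19.0, 0.2, -1.0], [-6.8, -19.1, 0.2, -1.0], [-6.5, -19.3, 0.2, -1.0], [-6.1, -19.4, 0.2, -1.0]]
```

play_rows(plan=[[-12.3, -16.2, 0, -1], [-12, -16.4, 0, -1], [-11.7, -16.6, 0, -1], [-11.4, -16.8, 0, -1], [-11.1, -17, 0, -1]])

```text
clock: 18.13
ee_pos: [0.482, 0.1537, 0.1563]
tcp_rot: [[-1.0, 0.012, -0.0], [0.012, 1.0, -0.0], [0.0, -0.0, -1.0]]
contact_force: [0.1, -0.1, -1.3]
opening: 0.252
grip_force: 30.0
```

play_rows(plan=[[-10.8, -17.2, 0, -1], [-10.5, -17.4, 0, -1], [-10.1, -17.6, 0, -1], [-9.8, -17.8, 0, -1], [-9.5, -17.9, 0, -1]])

```text
clock: 18.55
ee_pos: [0.5345, 0.0668, 0.1561]
tcp_rot: [[-0.997, -0.074, -0.0], [-0.074, 0.997, -0.0], [0.0, -0.0, -1.0]]
contact_force: [-0.7, -0.1, -1.7]
opening: 0.253
grip_force: 30.0
```

play_rows(plan=[[-9.2, -18.1, 0, -1], [-8.8, -18.3, 0, -1], [-8.5, -18.4, 0, -1], [-8.2, -18.6, 0, -1], [-7.8, -18.7, 0, -1]])

```text
clock: 18.97
ee_pos: [0.5866, -0.0202, 0.1561]
tcp_rot: [[-0.987, -0.161, -0.001], [-0.161, 0.987, -0.0], [0.001, 0.0, -1.0]]
contact_force: [0.9, 0.4, -2.2]
opening: 0.257
grip_force: 30.0
```

play_rows(plan=[[-7.5, -18.9, 0, -1], [-7.1, -19, 0, -1], [-6.8, -19.1, 0, -1], [-6.5, -19.3, 0, -1], [-6.1, -19.4, 0, -1]])

```text
clock: 19.38
ee_pos: [0.6386, -0.1074, 0.1559]
tcp_rot: [[-0.969, -0.246, -0.001], [-0.246, 0.969, 0.0], [0.001, 0.0, -1.0]]
contact_force: [1.3, 0.4, -1.6]
opening: 0.25
grip_force: 30.0
```

play_rows(plan=[[0, 0, 0, -1], [0, 0, 0, 0], [0, 0, 0, 0]])

```text
clock: 19.63
ee_pos: [0.6379, -0.1054, 0.1558]
tcp_rot: [[-0.965, -0.263, -0.001], [-0.263, 0.965, 0.001], [0.001, 0.001, -1.0]]
contact_force: [-0.5, 0.6, -1.9]
opening: 0.253
grip_force: 30.0
```

```bash
python3 - <<'E'
from wv import *
wv("pics/w6.png",(.6411,-.1047,.263),"tray"); go((.6411,-.1047,.0345,.263,5))
E
```

```text
at [ 0.638  -0.1049  0.1559] rackyaw -6.017 clock 19.6833 open 0.25135126121009976 F [ 0.6  0.4 -2.5]
leg [0.6411, -0.1047, 0.0345, 0.263]
   [[-0.6, -0.1, 24.3, 0.0], [-0.6, -0.1, 24.3, 0.0], [-0.6, -0.1, 24.3, 0.0], [-0.6, -0.1, 24.3, 0.0], [-0.6, -0.1, 24.3, 0.0]]
```

View pics/w6.png

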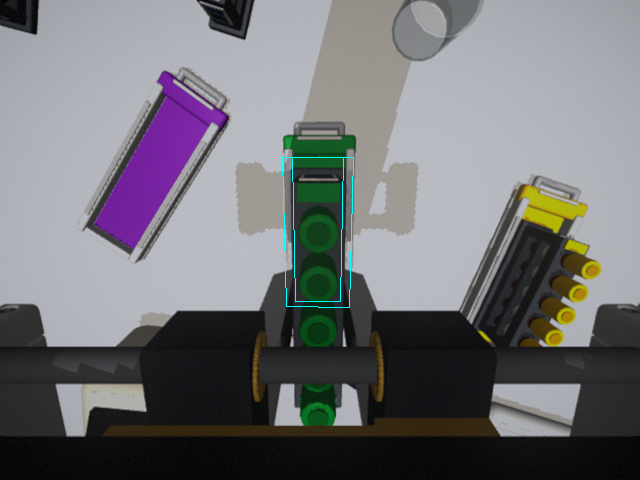

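The green lane (columns 290–347) is centred under the rack. I'll lower it.

play_rows(plan=[[-0.6, 0, 25, 0], [-0.6, 0, 30, 0], [-0.6, 0, 28, 0], [-0.6, 0, 20, 0], [0, 0, 9, 0]])

```text
clock: 20.1
ee_pos: [0.6386, -0.1038, 0.0412]
tcp_rot: [[-0.964, -0.264, -0.005], [-0.264, 0.964, 0.001], [0.005, 0.003, -1.0]]
contact_force: [-0.7, -0.4, -2.1]
opening: 0.252
grip_force: 30.0
```

play_rows(plan=[[0, 0, 4, 0], [0, 0, 3, 0], [0, 0, 2, 0], [0, 0, 1, 0], [0, 0, 0, 0]])

```text
clock: 20.52
ee_pos: [0.6418, -0.1058, 0.0351]
tcp_rot: [[-0.965, -0.263, 0.002], [-0.263, 0.965, -0.0], [-0.002, -0.001, -1.0]]
contact_force: [0.4, 0.6, -2.5]
opening: 0.251
grip_force: 30.0
```

play_rows(plan=[[0, 0, 0.5, 0], [0, 0, 0, 0], [0, 0, 0.3, 0], [0, 0, 0, 0], [0, 0, 0, 0]])

```text
clock: 20.93
ee_pos: [0.6411, -0.1059, 0.0334]
tcp_rot: [[-0.965, -0.262, 0.0], [-0.262, 0.965, -0.0], [-0.0, -0.0, -1.0]]
contact_force: [-0.6, -0.5, 0.1]
opening: 0.249
grip_force: 30.0
```

play_rows(plan=[[0, 0, 0.4, 0], [0, 0, 0, 0], [0, 0, 0, 0]])

```text
clock: 21.18
ee_pos: [0.6411, -0.1058, 0.0333]
tcp_rot: [[-0.965, -0.263, 0.0], [-0.263, 0.965, -0.0], [-0.0, -0.0, -1.0]]
contact_force: [-1.8, 0.2, 3.2]
opening: 0.253
grip_force: 30.0
```

play_rows(plan=[[0, 0, 0, 0], [0, 0, 0, 0], [0, 0, 0, 0], [0, 0, 0, 0], [0, 0, 0, 0]], gripper=60)

```text
clock: 21.6
ee_pos: [0.6411, -0.1058, 0.0327]
tcp_rot: [[-0.965, -0.263, 0.0], [-0.263, 0.965, 0.0], [-0.0, 0.0, -1.0]]
contact_force: [0.3, 0.2, -0.2]
opening: 0.563
grip_force: 0.0
```

play_rows(plan=[[0, 0, -10, 0], [0, 0, -22, 0], [0, 0, -28, 0], [0, 0, -28, 0], [0, 0, -20, 0]])

```text
clock: 22.02
ee_pos: [0.6421, -0.1058, 0.1441]
tcp_rot: [[-0.965, -0.263, 0.003], [-0.263, 0.965, -0.0], [-0.003, -0.001, -1.0]]
contact_force: [0.2, 1.4, 0.6]
opening: 0.602
grip_force: 0.0
```

```bash
python3 - <<'E'
from plan import *
go((.4755,-.406,.14,-.02,15))
E
```

```text
at [ 0.6421 -0.1058  0.1441] rackyaw -6.017 clock 22.0167 open 0.6015050709248329 F [0.2 1.4 0.6]
leg [0.4755, -0.406, 0.14, -0.02]
   [[16.0, -16.4, 0.3, 1.1], [15.7, -16.7, 0.3, 1.1], [15.3, -17.0, 0.3, 1.1], [15.0, -17.3, 0.3, 1.1], [14.7, -17.6, 0.3, 1.1]]
   [[14.3, -17.8, 0.3, 1.1], [14.0, -18.1, 0.3, 1.1], [13.7, -18.4, 0.3, 1.1], [13.3, -18.6, 0.3, 1.1], [12.9, -18.9, 0.3, 1.1]]
   [[12.6, -19.1, 0.3, 1.1], [12.2, -19.4, 0.3, 1.1], [11.8, -19.6, 0.3, 1.1], [11.5, -19.8, 0.3, 1.1], [11.1, -20.0, 0.3, 1.1]]
```

play_rows(plan=[[16, -16.4, 0.3, 1.1], [15.7, -16.7, 0.3, 1.1], [15.3, -17, 0.3, 1.1], [15, -17.3, 0.3, 1.1], [14.7, -17.6, 0.3, 1.1]])

```text
clock: 22.43
ee_pos: [0.5851, -0.2068, 0.1403]
tcp_rot: [[-0.986, -0.168, 0.001], [-0.168, 0.986, -0.0], [-0.001, -0.0, -1.0]]
contact_force: [0.6, 0.2, -0.1]
opening: 0.604
grip_force: 0.0
```

play_rows(plan=[[14.3, -17.8, 0, 1.1], [14, -18.1, 0, 1.1], [13.7, -18.4, 0, 1.1], [13.3, -18.6, 0, 1.1], [12.9, -18.9, 0, 1.1]])

```text
clock: 22.85
ee_pos: [0.5294, -0.3069, 0.1402]
tcp_rot: [[-0.997, -0.073, 0.001], [-0.073, 0.997, -0.0], [-0.001, -0.0, -1.0]]
contact_force: [0.3, -0.1, 0.5]
opening: 0.6
grip_force: 0.0
```

play_rows(plan=[[12.6, -19.1, 0, 1.1], [12.2, -19.4, 0, 1.1], [11.8, -19.6, 0, 1.1], [11.5, -19.8, 0, 1.1], [11.1, -20, 0, 1.1]])

```text
clock: 23.27
ee_pos: [0.4737, -0.4068, 0.1402]
tcp_rot: [[-1.0, 0.023, 0.001], [0.023, 1.0, -0.0], [-0.001, -0.0, -1.0]]
contact_force: [0.2, -1.1, -0.1]
opening: 0.599
grip_force: 0.0
```

play_rows(plan=[[0, 0, 0, 0], [0, 0, 0, 0], [0, 0, 0, 0]])

```text
clock: 23.52
ee_pos: [0.4748, -0.405, 0.1398]
tcp_rot: [[-1.0, 0.021, 0.001], [0.021, 1.0, 0.001], [-0.001, 0.001, -1.0]]
contact_force: [1.0, 0.1, 0.3]
opening: 0.599
grip_force: 0.0
```

```bash
python3 - <<'E'
from wv import *
wv("pics/w7.png",(.4755,-.406,-.02)); go((.4755,-.406,.0265,-.02,5))
p=capture("wrist"); m=colour(p,"purple",90,30); yy,xx=np.mgrid[:480,:640]; m&=(abs(xx-320)<50)&(yy>190)&(yy<320)
w=plane(p,np.c_[xx[m],yy[m]],.084); c=w.mean(0); x=np.linalg.svd(w-c,full_matrices=False)[2][0]; print("caps line",c.round(4),np.arctan(x[1]/x[0]).round(3),m.sum())
E
```

```text
at [ 0.4752 -0.4044  0.1397] rackyaw -0.02 clock 23.5667 open 0.5994304090295445 F [-0.3 -0.2 -0.1]
leg [0.4755, -0.406, 0.0265, -0.02]
   [[-0.1, -0.3, 22.6, -0.0], [-0.1, -0.3, 22.6, -0.0], [-0.1, -0.3, 22.6, -0.0], [-0.1, -0.3, 22.6, -0.0], [-0.1, -0.3, 22.6, -0.0]]
caps line [ 0.4739 -0.4077] 0.021 2196
```

View pics/w7.png

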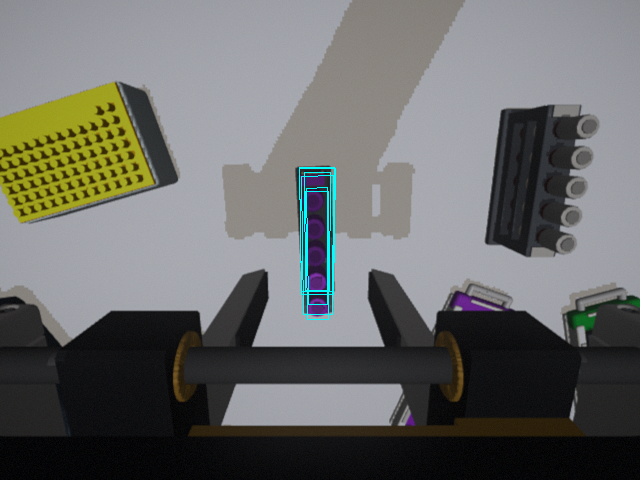

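The purple rack at (316,240) is turned about 2° from the tool, so I'll correct the yaw and shift 2.5 mm while descending. Then I'll grip and lift.

play_rows(plan=[[0, -1.5, 15, -1.1], [0, -1, 15, -1.1], [0, 0, 28, 0], [0, 0, 30, 0], [0, 0, 25, 0]])

```text
clock: 24.03
ee_pos: [0.4749, -0.4068, 0.0251]
tcp_rot: [[-1.0, -0.018, 0.0], [-0.018, 1.0, 0.001], [-0.0, 0.001, -1.0]]
contact_force: [-0.6, 0.1, -0.5]
opening: 0.603
grip_force: 0.0
```

play_rows(plan=[[0, 0, 0, 0], [0, 0, 0, 0], [0, 0, 0, 0], [0, 0, 0, 0], [0, 0, 0, 0]], gripper=0)

```text
clock: 24.45
ee_pos: [0.4753, -0.4089, 0.0283]
tcp_rot: [[-1.0, -0.016, 0.003], [-0.016, 1.0, -0.002], [-0.002, -0.002, -1.0]]
contact_force: [-0.9, 1.0, 1.4]
opening: 0.282
grip_force: 0.7
```

play_rows(plan=[[0, 0, 0, 0], [0, 0, 0, 0], [0, 0, 0, 0], [0, 0, 0, 0], [0, 0, 0, 0]])

```text
clock: 24.87
ee_pos: [0.4752, -0.4086, 0.0281]
tcp_rot: [[-1.0, -0.016, 0.002], [-0.016, 1.0, -0.001], [-0.002, -0.001, -1.0]]
contact_force: [-0.4, 1.7, 7.3]
opening: 0.252
grip_force: 30.0
```

play_rows(plan=[[0, 0, -12, 0], [0, 0, -22, 0], [0, 0, -30, 0], [0, 0, -30, 0], [0, 0, -22, 0]])

```text
clock: 25.28
ee_pos: [0.4744, -0.409, 0.1455]
tcp_rot: [[-1.0, -0.016, 0.002], [-0.016, 1.0, -0.002], [-0.002, -0.002, -1.0]]
contact_force: [0.6, -0.7, -1.1]
opening: 0.258
grip_force: 30.0
```

```bash
python3 - <<'E'
from plan import *
go((.6326,-.2726,.14,-.362,15))
E
```

```text
at [ 0.4744 -0.409   0.1455] rackyaw -6.267 clock 25.2833 open 0.2575245591617938 F [ 0.6 -0.7 -1.1]
leg [0.6326, -0.2726, 0.14, -0.362]
   [[-10.7, 8.9, 0.4, 1.4], [-10.5, 9.2, 0.4, 1.4], [-10.2, 9.5, 0.4, 1.4], [-10.0, 9.7, 0.4, 1.4], [-9.7, 10.0, 0.4, 1.4]]
   [[-9.5, 10.2, 0.4, 1.4], [-9.2, 10.4, 0.4, 1.4], [-9.0, 10.7, 0.4, 1.4], [-8.7, 10.9, 0.4, 1.4], [-8.4, 11.1, 0.4, 1.4]]
   [[-8.1, 11.3, 0.4, 1.4], [-7.8, 11.5, 0.4, 1.4], [-7.5, 11.7, 0.4, 1.4], [-7.3, 11.9, 0.4, 1.4], [-6.9, 12.1, 0.4, 1.4]]
```

play_rows(plan=[[-10.7, 8.9, 0.4, 1.4], [-10.5, 9.2, 0.4, 1.4], [-10.2, 9.5, 0.4, 1.4], [-10, 9.7, 0.4, 1.4], [-9.7, 10, 0.4, 1.4]])

```text
clock: 25.7
ee_pos: [0.5268, -0.3625, 0.1412]
tcp_rot: [[-0.994, 0.107, 0.0], [0.107, 0.994, -0.0], [-0.0, -0.0, -1.0]]
contact_force: [-0.4, 0.1, -0.5]
opening: 0.254
grip_force: 30.0
```

play_rows(plan=[[-9.5, 10.2, 0.4, 1.4], [-9.2, 10.4, 0.4, 1.4], [-9, 10.7, 0.4, 1.4], [-8.7, 10.9, 0.4, 1.4], [-8.4, 11.1, 0.4, 1.4]])

```text
clock: 26.12
ee_pos: [0.5794, -0.3166, 0.1391]
tcp_rot: [[-0.974, 0.228, -0.0], [0.228, 0.974, -0.0], [0.0, -0.0, -1.0]]
contact_force: [0.3, 0.1, -2.6]
opening: 0.253
grip_force: 30.0
```

play_rows(plan=[[-8.1, 11.3, 0, 1.4], [-7.8, 11.5, 0, 1.4], [-7.5, 11.7, 0, 1.4], [-7.3, 11.9, 0, 1.4], [-6.9, 12.1, 0, 1.4]])

```text
clock: 26.53
ee_pos: [0.6315, -0.2706, 0.139]
tcp_rot: [[-0.939, 0.345, -0.0], [0.345, 0.939, -0.0], [0.0, -0.0, -1.0]]
contact_force: [0.1, -0.1, -1.4]
opening: 0.253
grip_force: 30.0
```

play_rows(plan=[[0, 0, 0, 0.5], [0, 0, 0, 0], [0, 0, 0, 0]])

```text
clock: 26.78
ee_pos: [0.6303, -0.2721, 0.1386]
tcp_rot: [[-0.936, 0.352, -0.001], [0.352, 0.936, -0.001], [0.001, -0.001, -1.0]]
contact_force: [-0.7, -0.1, -2.0]
opening: 0.253
grip_force: 30.0
```

```bash
python3 - <<'E'
from wv import *
wv("pics/w8.png",(.6326,-.2726,-.362),"tray"); go((.6326,-.2726,.0345,-.362,5))
E
```

```text
at [ 0.6301 -0.2725  0.1385] rackyaw -0.36 clock 26.8333 open 0.25215299103091005 F [-0.1 -0.6 -2.4]
leg [0.6326, -0.2726, 0.0345, -0.362]
   [[-0.5, 0.1, 20.8, 0.0], [-0.5, 0.1, 20.8, 0.0], [-0.5, 0.1, 20.8, 0.0], [-0.5, 0.1, 20.8, 0.0], [-0.5, 0.1, 20.8, 0.0]]
```

View pics/w8.png

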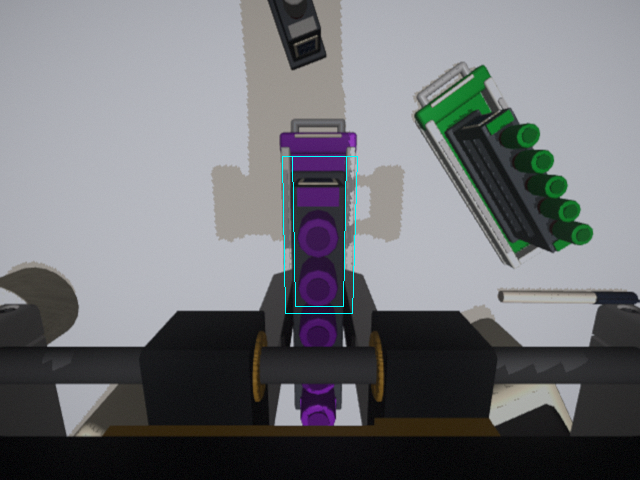

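The green rack sits between its guides, and the purple lane (columns 288–348) is centred under its rack. I'll lower it.

play_rows(plan=[[-0.6, 0, 20, 0], [-0.6, 0, 25, 0], [-0.6, 0, 25, 0], [-0.6, 0, 17, 0], [0, 0, 7, 0]])

```text
clock: 27.25
ee_pos: [0.6308, -0.2724, 0.0415]
tcp_rot: [[-0.936, 0.353, -0.005], [0.353, 0.936, 0.001], [0.005, -0.001, -1.0]]
contact_force: [0.2, 0.5, -2.3]
opening: 0.259
grip_force: 30.0
```

play_rows(plan=[[0, 0, 3, 0], [0, 0, 2, 0], [0, 0, 2, 0], [0, 0, 1, 0], [0, 0, 0, 0]])

```text
clock: 27.67
ee_pos: [0.6342, -0.2721, 0.0373]
tcp_rot: [[-0.936, 0.352, 0.001], [0.352, 0.936, -0.001], [-0.001, -0.0, -1.0]]
contact_force: [-0.4, 0.3, -1.8]
opening: 0.256
grip_force: 30.0
```

play_rows(plan=[[0, 0, 0.5, 0], [0, 0, 0, 0], [0, 0, 0.5, 0], [0, 0, 0, 0], [0, 0, 0, 0]])

```text
clock: 28.08
ee_pos: [0.6337, -0.2718, 0.0354]
tcp_rot: [[-0.936, 0.351, -0.0], [0.351, 0.936, -0.0], [0.0, -0.0, -1.0]]
contact_force: [0.0, 0.6, -2.0]
opening: 0.256
grip_force: 30.0
```

play_rows(plan=[[0, 0, 0.6, 0], [0, 0, 0, 0], [0, 0, 0.4, 0], [0, 0, 0, 0], [0, 0, 0, 0]])

```text
clock: 28.5
ee_pos: [0.6337, -0.2718, 0.0343]
tcp_rot: [[-0.936, 0.351, -0.0], [0.351, 0.936, 0.0], [0.0, 0.0, -1.0]]
contact_force: [-0.3, -0.3, -2.0]
opening: 0.252
grip_force: 30.0
```

play_rows(plan=[[0, 0, 0.4, 0], [0, 0, 0, 0], [0, 0, 0.3, 0], [0, 0, 0, 0], [0, 0, 0, 0]])

```text
clock: 28.92
ee_pos: [0.6337, -0.2718, 0.0342]
tcp_rot: [[-0.936, 0.352, 0.0], [0.352, 0.936, -0.0], [-0.0, -0.0, -1.0]]
contact_force: [-1.5, 1.0, 5.1]
opening: 0.253
grip_force: 30.0
```

Contact. I'll release, rise, and pull back clear for a final look.

play_rows(plan=[[0, 0, 0, 0], [0, 0, 0, 0], [0, 0, 0, 0], [0, 0, 0, 0], [0, 0, 0, 0]], gripper=60)

```text
clock: 29.33
ee_pos: [0.6338, -0.2718, 0.0334]
tcp_rot: [[-0.936, 0.351, 0.0], [0.351, 0.936, 0.0], [-0.0, 0.0, -1.0]]
contact_force: [0.3, 0.7, -0.1]
opening: 0.569
grip_force: 0.0
```

play_rows(plan=[[0, 0, -10, 0], [0, 0, -30, 0], [0, 0, -40, 0], [0, 0, -40, 0], [0, 0, -30, 0]])

```text
clock: 29.75
ee_pos: [0.6347, -0.2723, 0.1879]
tcp_rot: [[-0.936, 0.352, 0.004], [0.352, 0.936, -0.001], [-0.004, -0.0, -1.0]]
contact_force: [-0.1, -0.4, 0.4]
opening: 0.601
grip_force: 0.0
```

play_rows(plan=[[0, -30, -10, 0], [0, -38, 0, 0], [0, -38, 0, 0], [0, -38, 0, 0], [0, -38, 0, 0]])

```text
clock: 30.17
ee_pos: [0.5691, -0.4438, 0.1949]
tcp_rot: [[-0.936, 0.351, 0.001], [0.351, 0.936, -0.001], [-0.001, -0.0, -1.0]]
contact_force: [0.8, -0.4, 0.3]
opening: 0.603
grip_force: 0.0
```

play_rows(plan=[[10, -30, 0, 0], [10, -30, 0, 0], [0, 0, 0, 0], [0, 0, 0, 0], [0, 0, 0, 0]])

```text
clock: 30.58
ee_pos: [0.5308, -0.4904, 0.1942]
tcp_rot: [[-0.936, 0.351, 0.001], [0.351, 0.936, 0.001], [-0.001, 0.001, -1.0]]
contact_force: [0.6, 1.2, -0.1]
opening: 0.603
grip_force: 0.0
```

```bash
python3 - <<'E'
from plan import *
p=capture("top"); s=capture("side")
T=dict(yellow=(.6376,.098,-.0425),red=(.657,.273,-.272),green=(.6411,-.1047,.263),purple=(.6326,-.2726,-.362))
for c in T:
    for r in silhouettes(p,"rack_"+c)[:1]:
        q,e=fit(p,r["region"],T[c],RACK,.006); d=q-T[c]; k,n=np.cos(T[c][2]),np.sin(T[c][2]); print(c,"along/across mm, yaw",np.round([1e3*(k*d[0]+n*d[1]),1e3*(k*d[1]-n*d[0])],1),d[2].round(3),round(e,3))
cv2.imwrite("pics/end.png",np.hstack([cv2.resize(p["frame"][90:290,70:540],(800,340))[:, :],])); cv2.imwrite("pics/ends.png",s["frame"])
print(robot.observe()["ee_pos"],robot.observe()["clock"])
E
```

```text
yellow along/across mm, yaw [ 0.1 -1.1] -0.006 0.042
red along/across mm, yaw [0.2 0.1] 0.011 0.11
green along/across mm, yaw [-2.  -1.1] -0.016 0.08
purple along/across mm, yaw [1.4 2.2] 0.014 0.063
[ 0.53094534 -0.49014181  0.19375282] 30.8833
```

View pics/end.png

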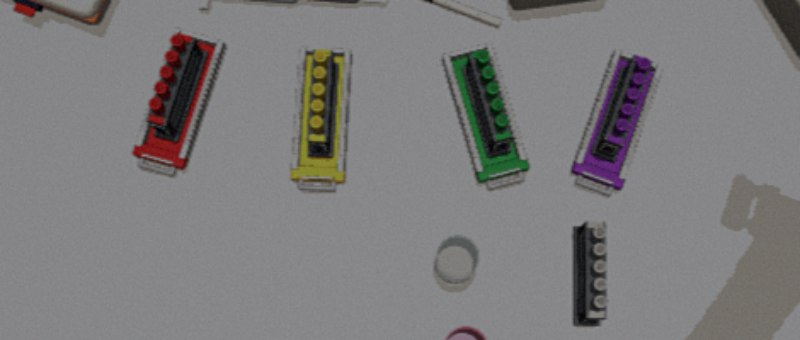

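View pics/ends.png

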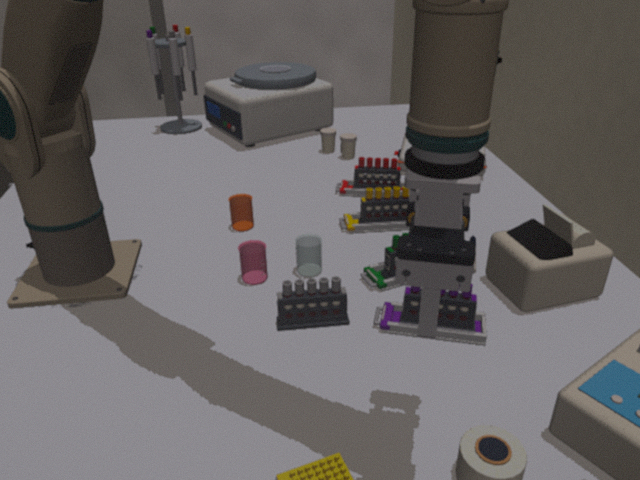

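All four racks stand upright in their matching lanes: red (180,90), yellow (319,105), green (488,100) and purple (620,105) in the crop. The grey rack and the beaker have not moved, so I'll hand the job in.

```bash
python3 -c "
from workcell import robot; print(robot.sign_off())"
```

```text
the job is handed in; nothing more can be done
None
```

The yellow, red, green and purple racks each stand upright in the tray of their own colour; the grey rack and the beaker were left alone, and I handed the job in at about 31 s of the 104 s allowed.

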